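Lever a balance base up onto its drop-down prop

ROBOT

A 6-joint arm with a two-finger parallel gripper is mounted at the origin on a cart in front of the work surface, level with it; the furniture and walls round the work are solid. World frame = base frame: x ahead of the robot, y to its left, z up, the work surface at z = 0. Lengths are in mm, angles in degrees, forces in N, time in s.
With the tool pointing down it reaches from about 275 to 775 mm from the base axis. Payload 14.6 kg.
Tool frame: the origin (TCP) lies midway between the tips of the shut fingers; the grasp point (between the pads) lies 19 mm behind it; z points along the fingers, y is the line along which they close (so a half turn about z gives the same grasp; the last joint's range is limited). The gripper opens to 85 mm and grips with 20 to 120 N. Pads are 22 mm wide; open, the fingers measure 114 mm over their backs; the gripper's body (76 mm by 85 mm) begins 54 mm behind the grasp point. The pads swing forward as they close: fully open they stand 13 mm farther back than shut.
Start: joints at [54.299, 15.075, -2.767, 72.158, 0, 81.102], TCP at [236.74, 468.596, 231.278] pointing down, gripper open.
Joint ranges: [-151.79, 151.79], [-50.71, 97.33], [-67.44, 78.34], [-121.81, 120.89], [-77.56, 73.72], [-180, 180]. Speed limits (degrees/s): [108.29, 108.29, 147.25, 159.86, 180, 180].

INTERFACE

Orientations are given as [roll, pitch, yaw] about the fixed x, y, z axes, in that order (R = Rz(yaw) Ry(pitch) Rx(roll)).
In Python, from workcell import observe, camera, camera_info, hand_in gives the robot as it stands.
- The arm moves only by the tool arm_command, never from a script. Its argument "commands" is text: rows parted by semicolons, each of 7 numbers parted by spaces: the shift along the world's x, y, z in mm, then the turn, a rotation vector about the world's x, y, z in rad, then the closure, from 0 (fully open) to 1 (shut). In form: dx dy dz ax ay az claw; .... A call has 1 to 12 rows; each row shifts and turns the commanded pose from where the row before left it; what a row does not reach is not made up. A row lasts 1/12 s, in which the tool goes at most 41.7 mm and 7.16 degrees, less where a joint would pass 70% of its speed; a pose out of reach is approached as far as the arm can. A call is refused whole if a number of a shift passes 41.7 or a number of a turn 0.125, either way. A call with a gripper value outside its range is refused whole. The fingers move at their own pace and stop on an object; "newtons" is the grip in N (left out, the last holds). Time passes only in rows, so rows that do not move let the fingers close. It gives the time, the measured TCP pose, the force, the opening and the grip force at its end, in the units of the state.
- observe(): the state, without advancing time (a new reading comes with each control period).
- camera(name): name is "scene" or "top" or "wrist"; returns the picture (480x640x3 uint8, red, green, blue); there is no depth.
- camera_info(name): a dict with "K" (3x3 intrinsics, pixels), "view" (4x4, takes a point from world to camera coordinates). Camera axes: x right, y up, looking along -z (the intrinsics and any distortion apply to the point x, -y, -z); pixel columns grow to the right and rows downward; lengths in mm; the calibration is good to about 2 mm. A picture is of the moment at which its call begins: read the wrist's pose just before it. camera_info takes no time and is no camera call; for the wrist camera it gives the pose at the moment of the call.
- hand_in(): hands the job in; it is judged then, once.
The state is a dict: "time": time; "joint_positions": joint angles; "qvel": joint speeds; "tau": joint torques, N m; "eef_pos": TCP position; "tcp_rot": TCP orientation; "force": force on the tool from outside, world axes, zero at the start; "ft_torque": the same for the moment, N m; "opening": finger opening in mm; "grip_force": force on a finger pad.
Only numpy, scipy, OpenCV 4.12 (cv2) and the standard library are available. Lean on these libraries where they do the work, as an engineer would, in place of code of your own. Each camera call takes 0.05 s, during which the arm holds its last target. There are 200 camera calls.

TASK

Prop up the pry side of the heavy balance base: push the tip of the red-handled pry bar over the ridge of the fulcrum block and well in under the yellow-marked edge, press the handle down gently until the orange prop swings out upright by itself, and stop there, without heaving the prop more than a few millimetres clear of the worktop. Then let the base down softly onto the prop, draw the bar out and lay it flat on the worktop clear of the base and the block. Lift with the bar only, do not shove or drop the base, and leave the beaker and dish standing on it and the bottle and carton behind it where they are.

Things in the scene. Friction and masses are not known exactly. Their poses are not given: they have to be found in the camera images.
- balance_base: Heavy base, 3.4 kg +-20%: stone plate on a blue frame, 160 mm (its x) by 200 mm (y), top 74 mm up, four round feet 24 mm wide at x +-66, y -85 and +80 mm. Origin at worktop level under its centre. Its +y side is the pry side (yellow mark). Flat underside 38 mm up; under it a stop rib (x +-25 mm, 14 to 38 mm up) faces +y at y = +70 mm. It tips about its far feet.
- pry_edge (a point): Middle of the lower pry edge of the base (y = +98 mm; axes as the base), 38 mm up at rest. A tip can go 28 mm in from here to the stop rib; the way in is free for x within +-36 mm, above 12 mm.
- far_side (a point): Point at worktop level between the two far feet, on which the base tips.
- prop (a joint): Angle of the orange prop, a yoke hinged under the pry edge (y = +90 mm, 28 mm up, legs at x +-42 mm). Starts folded under, foot on the worktop, at 0 to 0.4 rad; a light spring swings it outward as the edge rises, and it snaps past upright to its stop at 1.065, then carries the base. Its length differs each time and is not given: it snaps at an edge lift of about 5 to 17 mm; watch for it.
- prop_foot (a point): Middle of the prop's crossbar foot, a smooth bar 10 mm thick: 5 mm up when it stands on the worktop.
- fulcrum: Loose dark steel block, 0.7 kg, 74 mm (its x) by 38 mm, standing in front of the pry edge, with a half-round ridge (radius 8 mm) along its x on top. Origin under its centre, at worktop level. Beyond it stands a white bench centrifuge, 314 mm high, front at world x = 0.64 m, y -0.11 to 0.23 m: keep the arm clear of it.
- ridge (a point): Middle of the top of the fulcrum's ridge, 44 mm up.
- pry_bar: Pry bar, 0.4 kg, 280 mm long along its y, lying flat at the start. Red handle (24 mm wide, 22 high) from y = -45 to +105 mm; steel blade (24 wide, 8 thick, underside 7 mm above the handle's) from -45 to the tip at -175 mm, last 45 mm 6 thick (underside flush). Origin under its balance point, at the handle's underside. Balances at y = 0.
- bar_tip (a point): Middle of the bar's tip end, 10 mm above the handle's underside level. To pass over the ridge and in under the edge the bar must slope down to the tip, handle end up by about 0.33 rad, and move along its own length; it comes to about level on the lift.
- bar_end (a point): Middle of the bar's handle end, 11 mm above the handle's underside level.
- tall_beaker: Greyish clear beaker, 75 mm wide, 96 mm high, standing on the base. Origin under its centre.
- petri_dish: Closed petri dish, 94 mm wide, 14 mm high, lying on the base. Origin under its centre.
- bottle: White reagent bottle with a blue cap, 66 mm wide, 135 mm high, on the worktop behind the base. Origin under its centre.
- carton: Red slide carton 80 x 100 x 30 mm, on the worktop behind the base. Origin under its centre.
There are look-alikes about, which are no part of the job. Leave any black look-alike of the petri_dish alone. Leave any brown look-alike of the fulcrum alone.

How it is judged:
By the outcome, as a careful person would: the job done as asked, in the order asked, and still so for the second after the job is handed in, with the robot touching nothing.
It also fails if it takes over 72 s, if anything falls off the work surface, if the arm or the gripper's body presses on something with over 40 N, if the wrist force passes 120 N, or if a joint passes its speed limit or range.

## Working session

There is one attempt and no reset: what is moved stays moved. The work goes in short steps, Python scripts to look and compute and a tool call to move; the robot and the scene stay as the last step left them, time stands still between calls to the robot, and variables do not carry over. Pictures are saved under pics/ and viewed, at most 10 in all, crops included, and the job is handed in when it is done.

Besides the shell and the picture viewer there is one more tool, called after ">>>" by a JSON object that holds its "api" and its "payload", one argument or row to a line. arm_command: Moves the arm, as the interface text tells. Its arguments: {"type":"object","properties":{"commands":{"type":"string"},"newtons":{"type":"number"}},"required":["commands"]}

```bash
ls; mkdir -p pics; python3 - <<'E'
from workcell import *
import cv2
print(observe())
for n in ("scene","top"):
    i=camera_info(n); print(n,i)
    cv2.imwrite(f"pics/{n}0.png",camera(n)[:,:,::-1])
E
```

```text
pics
{'time': 0.0, 'joint_positions': array([ 5.42995407e+01,  1.51006694e+01, -2.80322745e+00,  7.21584177e+01,
        2.26013511e-03,  8.11023131e+01]), 'qvel': array([ 0.03400857, -0.09338409,  0.07273784,  0.05401211, -0.05307009,
       -0.0578583 ]), 'tau': array([ 1.05367060e-03, -6.37620020e+01,  3.84575486e+01,  1.36343093e-02,
       -9.51002971e-05,  8.28889277e-07]), 'eef_pos': array([236.5677441 , 468.38144286, 230.81192392]), 'tcp_rot': array([-1.79938785e+02, -1.18711636e-02,  1.53197220e+02]), 'force': array([-0.09433939, -0.17568617, -0.17302816]), 'ft_torque': array([ 0.06116035, -0.0330458 , -0.02277581]), 'grip_force': 0.0, 'opening': 85.29429619113282}
scene {'K': array([[436.64598668,   0.        , 320.25613266],
       [  0.        , 436.64598668, 233.31675703],
       [  0.        ,   0.        ,   1.        ]]), 'view': array([[ 7.07184253e-01, -7.06729424e-01,  2.05901582e-02,
        -4.10036590e+02],
       [ 3.21222882e-01,  3.47099961e-01,  8.81100151e-01,
        -2.62205984e+02],
       [-6.29846245e-01, -6.16486122e-01,  4.72481289e-01,
        -7.27852531e+02],
       [ 0.00000000e+00,  0.00000000e+00,  0.00000000e+00,
         1.00000000e+00]])}
top {'K': array([[613.88650498,   0.        , 325.36106778],
       [  0.        , 613.88650498, 244.65398215],
       [  0.        ,   0.        ,   1.        ]]), 'view': array([[-2.76046462e-02, -9.99559107e-01,  1.09350713e-02,
         5.25571296e+01],
       [ 9.94672676e-01, -2.63795235e-02,  9.96513293e-02,
        -5.92806614e+02],
       [-9.93189317e-02,  1.36276563e-02,  9.94962329e-01,
        -1.49408886e+03],
       [ 0.00000000e+00,  0.00000000e+00,  0.00000000e+00,
         1.00000000e+00]])}
```

View pics/scene0.png

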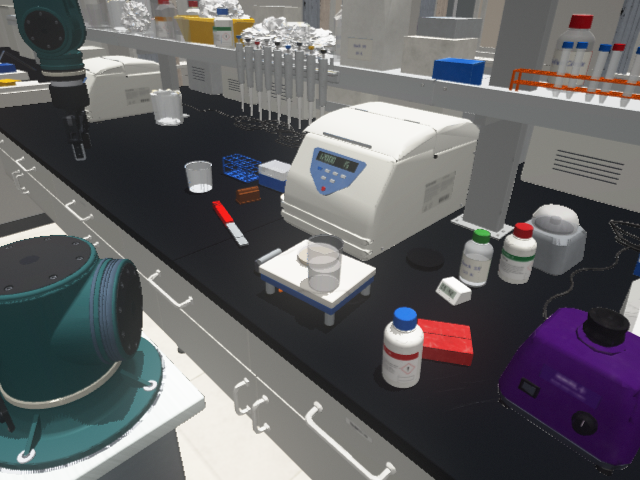

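View pics/top0.png

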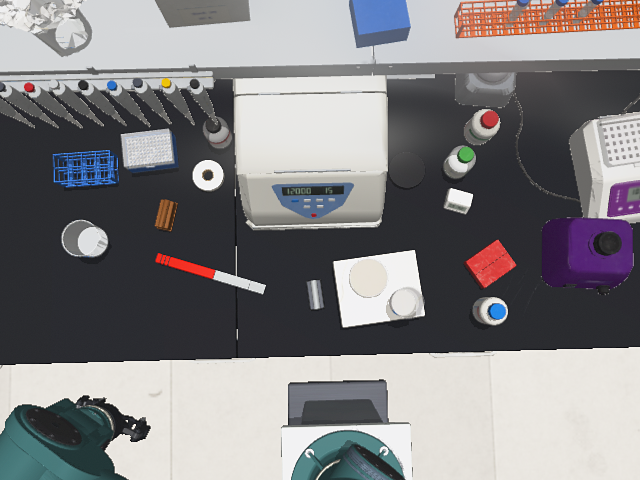

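The scene picture shows the base at about (318,275), with the grey fulcrum block at (270,257), the red bar at (230,222) and the brown block look-alike at (248,195).

In the top picture:
- **Base:** plate at (378,288).
- **Fulcrum:** the dark steel block is at (316,294), directly in front of the base. The brown block at (165,215) is the look-alike.
- **Pry bar:** handle end at (157,258), tip at (265,290).
- **Petri dish:** the pale one on the base at (368,278). The black disc at (406,170) is the look-alike.

Next I'll take one enlarged crop and measure.

```bash
cat > h.py <<'E'
import numpy as np, cv2
from workcell import *
def unproj(n,uv,z,info=None):
    i=info or camera_info(n); K,V=i["K"],i["view"]; R,t=V[:3,:3],V[:3,3]
    d=np.linalg.inv(K)@np.c_[np.atleast_2d(uv),np.ones(len(np.atleast_2d(uv)))].T
    d=R.T@(d*np.array([[1],[-1],[-1]])); c=-R.T@t
    return (c[:,None]+d*((z-c[2])/d[2])).T
def proj(n,p,info=None):
    i=info or camera_info(n); V=i["view"]; p=np.atleast_2d(p)
    q=(V[:3,:3]@p.T+V[:3,3:4])*np.array([[1],[-1],[-1]]); q=i["K"]@q
    return (q[:2]/q[2]).T
E
python3 - <<'E'
from h import *
im=cv2.imread("pics/top0.png"); hsv=cv2.cvtColor(im,cv2.COLOR_BGR2HSV)
def comp(mask,pt):
    n,l,s,c=cv2.connectedComponentsWithStats(mask.astype(np.uint8)); 
    m=l==l[pt[1],pt[0]]; ys,xs=np.nonzero(m); return np.c_[xs,ys].astype(np.float32)
H,S,Vv=hsv[...,0],hsv[...,1],hsv[...,2]
def rep(name,pts,z):
    w=unproj("top",pts,z)[:,:2].astype(np.float32); r=cv2.minAreaRect(w); print(name,len(pts),r,w.mean(0)); print(cv2.boxPoints(r).round(1).tolist())
roi=np.zeros(H.shape,bool); roi[225:345,140:440]=1
rep("plate",comp((Vv>150)&roi,(400,265)),74)
rep("ful",comp((Vv>70)&roi,(316,294)),40)
red=(S>150)&((H<8)|(H>172))&(Vv>90)&roi
rep("handle",comp(red,(180,266)),22)
rep("blade",comp((S<60)&(Vv>100)&roi,(245,284)),15)
for n,(x0,y0,x1,y1) in dict(top=(140,230,440,340)).items():
    a=cv2.resize(im[y0:y1,x0:x1],None,fx=2.66,fy=2.66,interpolation=cv2.INTER_CUBIC)
b=cv2.imread("pics/scene0.png")[190:330,190:390]; b=cv2.resize(b,(430,300),interpolation=cv2.INTER_CUBIC)
c=np.zeros((600,800,3),np.uint8); c[:a.shape[0],:a.shape[1]]=a; c[295:595,:430]=b
d=cv2.resize(im[255:335,290:345],(250,300),interpolation=cv2.INTER_CUBIC); c[295:595,440:690]=d
cv2.imwrite("pics/crop0.png",c)
E
```

```text
plate 5507 ((482.11138916015625, -87.49381256103516), (158.81924438476562, 199.28038024902344), 6.608888626098633) [481.96594 -87.21618]
[[391.79998779296875, 2.299999952316284], [414.70001220703125, -195.60000610351562], [572.5, -177.3000030517578], [549.5, 20.600000381469727]]
ful 387 ((471.64691162109375, 65.57608032226562), (72.03216552734375, 32.52271270751953), 6.607231140136719) [472.01654  65.63313]
[[434.0, 77.5999984741211], [437.70001220703125, 45.29999923706055], [509.29998779296875, 53.599998474121094], [505.6000061035156, 85.9000015258789]]
handle 590 ((551.9650268554688, 386.98919677734375), (149.7347869873047, 25.2283878326416), 71.93346405029297) [551.192  384.5974]
[[516.7999877929688, 319.70001220703125], [540.7000122070312, 311.8999938964844], [587.2000122070312, 454.29998779296875], [563.2000122070312, 462.1000061035156]]
blade 569 ((542.0115356445312, 242.77947998046875), (131.27255249023438, 95.74007415771484), 71.80934143066406) [511.20926 253.91333]
[[476.0, 195.39999389648438], [567.0, 165.5], [608.0, 290.20001220703125], [517.0, 320.1000061035156]]
```

View pics/crop0.png

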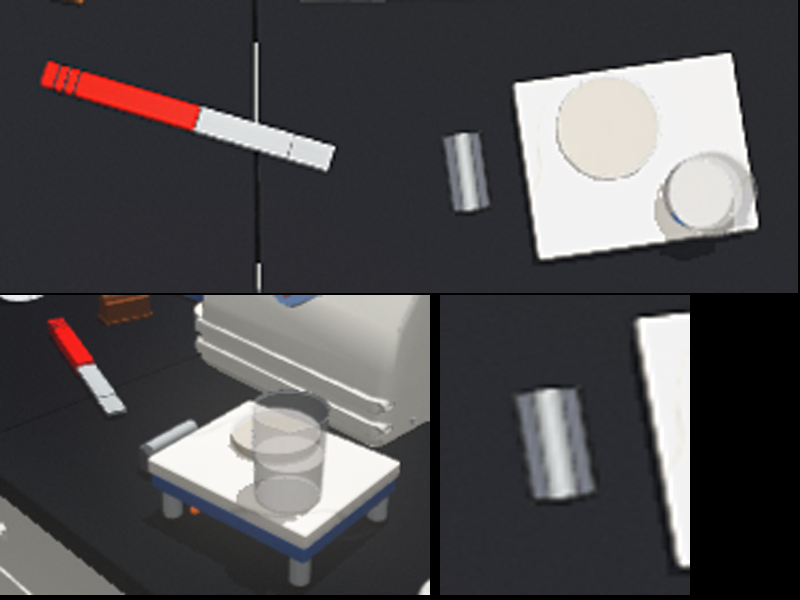

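The crop confirms the grey half-round block as the fulcrum. It is aligned with the base, about 55 mm off the pry edge. The bar's red handle and blade match the sizes given (149.7 x 25 mm).

Measured poses:
- **Base:** centre (482,-87), yaw 6.6°.
- **Bar:** balance point (543,359), +y along 71.9°.
- **Grip point:** bar y = +30, at (552,387).

Now moving above the handle.

>>> {"api": "arm_command", "payload": {
  "commands": "26.3 -6.8 -10 0 0 0.123 0;26.3 -6.8 -10 0 0 0.123 0;26.3 -6.8 -10 0 0 0.123 0;26.3 -6.8 -10 0 0 0.123 0;26.3 -6.8 -10 0 0 0.123 0;26.3 -6.8 -10 0 0 0.123 0;26.3 -6.8 -10 0 0 0.123 0;26.3 -6.8 -10 0 0 0.123 0;26.3 -6.8 -10 0 0 0.123 0;26.3 -6.8 -10 0 0 0.123 0;26.3 -6.8 -10 0 0 0.123 0;26.3 -6.8 -10 0 0 0.123 0",
  "newtons": 80
}}

```text
time: 1.1
eef_pos: [553.4, 386.4, 110.4]
tcp_rot: [180.0, -0.0, -121.9]
force: [-0.1, -0.1, 0.5]
opening: 85.5
grip_force: 0.0
```

>>> {"api": "arm_command", "payload": {
  "commands": "0 0 0 0 0 0.123 0;0 0 0 0 0 0.123 0;0 0 0 0 0 0 0;0 0 0 0 0 0 0"
}}

```text
time: 1.43
eef_pos: [552.2, 386.9, 111.0]
tcp_rot: [180.0, -0.0, -108.4]
force: [0.3, 0.0, 0.6]
opening: 85.3
grip_force: 0.0
```

```bash
python3 - <<'E'
from h import *
o=observe(); print(o['time'],o['eef_pos'],o['tcp_rot'],o['joint_positions'])
i=camera_info('wrist'); im=camera('wrist')[:,:,::-1].copy()
print(i)
hsv=cv2.cvtColor(im,cv2.COLOR_BGR2HSV);H,S,V=cv2.split(hsv)
m=((S>150)&((H<8)|(H>172))&(V>70)); ys,xs=np.nonzero(m)
if len(xs):
    w=unproj('wrist',np.c_[xs,ys],22,i)[:,:2].astype(np.float32); r=cv2.minAreaRect(w);print(r,cv2.boxPoints(r).round(1).tolist())
cv2.imwrite('pics/w1.png',im)
E
```

```text
1.4333 [552.16252712 386.93160054 110.96527082] [ 1.79975680e+02 -2.56341645e-02 -1.08360863e+02] [ 2.81040898e+01  3.26863970e+01  7.21072764e+00  6.45596660e+01
 -2.56800268e-05 -4.35350420e+01]
{'K': array([[418.51163726,   0.        , 313.55139975],
       [  0.        , 418.51163726, 238.15368489],
       [  0.        ,   0.        ,   1.        ]]), 'view': array([[-9.49382794e-01,  3.14119776e-01,  1.03732838e-03,
         4.02024034e+02],
       [-2.98527610e-01, -9.01220274e-01, -3.14138956e-01,
         5.15908039e+02],
       [-9.77423973e-02, -2.98547791e-01,  9.49376448e-01,
        -9.58761719e+01],
       [ 0.00000000e+00,  0.00000000e+00,  0.00000000e+00,
         1.00000000e+00]])}
((549.51025390625, 387.4518737792969), (147.34762573242188, 28.110868453979492), 70.80863189697266) [[512.0, 322.5], [538.5999755859375, 313.29998779296875], [587.0, 452.3999938964844], [560.5, 461.70001220703125]]
```

View pics/w1.png

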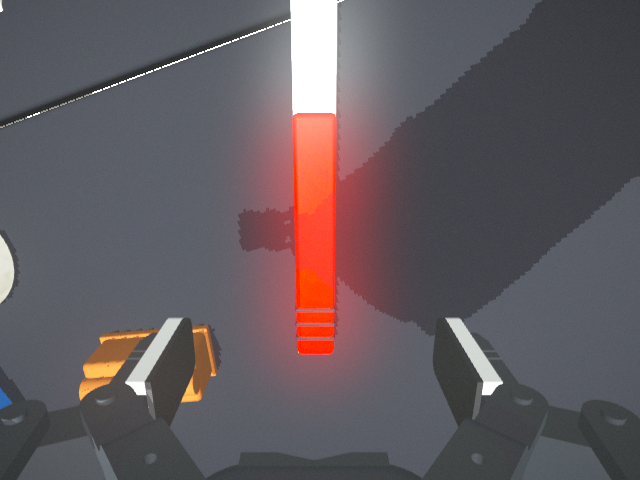

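The wrist view shows the handle centred at column 315 between the open fingers, with the tip upward in the picture and nothing in the way. Descend and grip.

>>> {"api": "arm_command", "payload": {
  "commands": "-1 0 -20 0 0 0 0;0 0 -20 0 0 0 0;0 0 -20 0 0 0 0;0 0 -20 0 0 0 0;0 0 -15 0 0 0 0;0 0 -8 0 0 0 0;0 0 -4 0 0 0 0;0 0 0 0 0 0 0.3;0 0 0 0 0 0 0.6;0 0 0 0 0 0 1;0 0 0 0 0 0 1;0 0 0 0 0 0 1",
  "newtons": 80
}}

```text
time: 2.48
eef_pos: [551.7, 387.2, 5.0]
tcp_rot: [-180.0, 0.0, -108.2]
force: [-0.4, 0.7, 0.6]
opening: 25.5
grip_force: 0.0
```

>>> {"api": "arm_command", "payload": {
  "commands": "0 0 0 0 0 0 1;0 0 0 0 0 0 1;0 0 0 0 0 0 1;0 0 0 0 0 0 1"
}}

```text
time: 2.82
eef_pos: [551.7, 387.2, 5.2]
tcp_rot: [-179.9, 0.1, -108.1]
force: [-0.7, -0.1, 6.2]
opening: 22.1
grip_force: 79.9
```

```bash
cat >> h.py <<'E'
YAW=np.radians(6.6); EX=np.array([np.cos(YAW),np.sin(YAW),0]); EY=np.array([-np.sin(YAW),np.cos(YAW),0]); EZ=np.array([0,0,1.])
BASE=np.array([482.1,-87.5,0]); G,HT,X0,FU=30.,5.2,3.,153.3
def tcp(th,tipu=None,c=0.,s=None):
    "TCP world for bar slope th, underside c clear of ridge; tipu: tip base-y; or s: bar y of ridge-centre foot"
    d=np.array([np.cos(th),np.sin(th)]);n=np.array([-d[1],d[0]]);C=np.array([FU,36.])
    # O = C + (1+c)n - s d   (blade underside h=7, radius 8)
    if s is None: s=(C[0]+(1+c)*n[0]-175*d[0]+10*n[0]-tipu)/d[0]
    O=C+(1+c)*n-s*d; tip=O-175*d+10*n; p=O+G*d+HT*n
    edge_top=np.interp(98,[tip[0],tip[0]+130*d[0]],[tip[1]+3*d[0],tip[1]+3*d[0]+130*d[1]])
    return BASE+X0*EX+p[0]*EY+p[1]*EZ, tip, edge_top, s
E
python3 - <<'E'
from h import *
for a in [(.33,190,6),(.33,150,3),(.33,98,1.5),(.33,76,1.5)]:
    print(a,*[np.round(v,1) for v in tcp(*a)])
s=tcp(.33,76,0)[3]
for th in (.33,.25,.2,.1,0,-.1,-.15): print(th,*[np.round(v,1) for v in tcp(th,None,0,s)])
E
```

```text
(0.33, 190, 6) [440.8 295.8 128.4] [190.   66.5] 69.4 -219.6
(0.33, 150, 3) [445.4 256.  111.6] [150.   49.7] 52.5 -176.3
(0.33, 98, 1.5) [451.3 204.4  92.2] [98.  30.3] 33.1 -120.8
(0.33, 76, 1.5) [453.9 182.5  84.6] [76.  22.7] 33.1 -97.6
0.33 [453.9 182.5  83. ] [76.  21.2] 31.5 -97.1
0.25 [453.5 185.9  73.4] [75.1 27.4] 36.1 -97.1
0.2 [453.3 187.6  67.3] [74.7 31.3] 39.0 -97.1
0.1 [453.  190.1  54.9] [74.7 39.2] 44.5 -97.1
0 [452.9 191.3  42.2] [75.4 47. ] 50.0 -97.1
-0.1 [452.9 191.3  29.5] [76.8 54.7] 55.6 -97.1
-0.15 [452.9 190.8  23.1] [77.9 58.5] 58.4 -97.1
```

>>> {"api": "arm_command", "payload": {
  "commands": "0 0 10 0 0 0 1;0 0 15 0 0 0 1;0 0 20 0 0 0 1;0 0 25 0 0 0 1;0 0 25 0 0 0 1;-10 0 25 0 0 0.1 1;-10 0 10 0 0 0.1 1;-10 0 0 0 0 0.1 1;-10 0 0 0 0 0.1 1;0 0 0 0 0 0.03 1;0 0 0 0 0 0 1;0 0 0 0 0 0 1"
}}

```text
time: 3.82
eef_pos: [511.3, 387.0, 134.7]
tcp_rot: [-180.0, 0.0, -83.6]
force: [-0.7, -0.7, -4.8]
opening: 22.2
grip_force: 79.0
```

>>> {"api": "arm_command", "payload": {
  "commands": "-10 -13 0 0.041 0.0048 0 1;-10 -13 0 0.041 0.0048 0 1;-10 -13 0 0.041 0.0048 0 1;-10 -13 0 0.041 0.0048 0 1;-10 -13 0 0.041 0.0048 0 1;-10 -13 0 0.041 0.0048 0 1;-10 -13 0 0.041 0.0048 0 1;0 0 0 0.041 0.0047 0.003 1;0 0 0 0 0 0 1;0 0 0 0 0 0 1"
}}

```text
time: 4.65
eef_pos: [442.0, 295.5, 134.5]
tcp_rot: [179.9, 18.8, -83.5]
force: [0.3, 0.4, -4.0]
opening: 22.3
grip_force: 79.3
```

```bash
cat >> h.py <<'E'
def look(name):
    o=observe(); print(o['time'],o['eef_pos'].round(1),o['tcp_rot'].round(2),o['force'].round(1),o['joint_positions'].round(0))
    i=camera_info('wrist'); im=camera('wrist')[:,:,::-1].copy(); cv2.imwrite(f'pics/{name}w.png',im)
    t=camera('top')[:,:,::-1].copy(); cv2.imwrite(f'pics/{name}t.png',t)
    s=camera('scene')[:,:,::-1].copy(); cv2.imwrite(f'pics/{name}s.png',s)
    return o,i,im,t,s
E
python3 - <<'E'
from h import *
o,i,im,t,s=look('pre'); np.save('pre_view.npy',i['view'])
c=np.zeros((480,800,3),np.uint8); c[:,:500]=im[:,70:570]
c[:240,500:800]=cv2.resize(t[240:340,260:385],(300,240),interpolation=cv2.INTER_CUBIC)
c[240:,500:800]=cv2.resize(s[225:325,235:360],(300,240),interpolation=cv2.INTER_CUBIC)
# predicted tip position from wrist
p=BASE+X0*EX+190*EY+66.5*EZ
print('tip pred px wrist',proj('wrist',p,i),'top',proj('top',p))
print('ridge pred', proj('wrist',BASE+7.2*EX+153.3*EY+44*EZ,i),'edge',proj('wrist',BASE+98*EY+38*EZ,i))
cv2.imwrite('pics/prec.png',c)
E
```

```text
4.65 [442.  295.5 134.5] [179.95  18.84 -83.48] [ 0.3  0.4 -4. ] [ 15.  15. -21.  51.  19. -81.]
tip pred px wrist [[ 315.2381001  -474.01849169]] top [[299.91253433 298.05113101]]
ridge pred [[ 296.03479025 -701.81134729]] edge [[  335.55845508 -1441.25825144]]
```

View pics/prec.png

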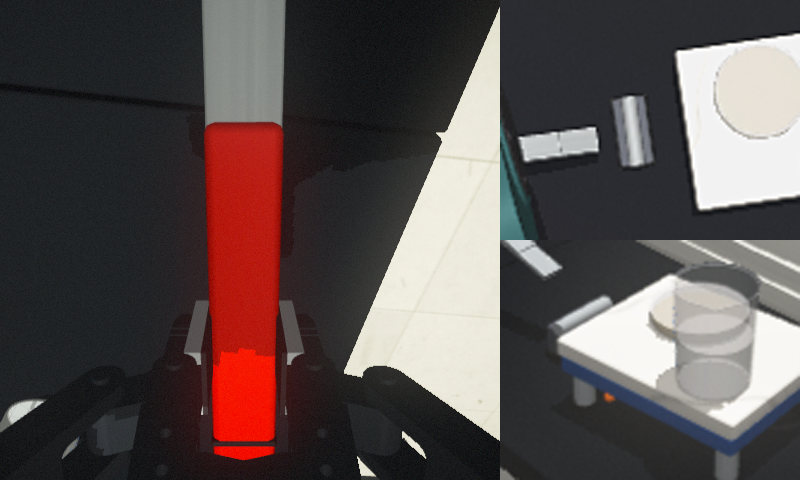

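The wrist view shows the handle straight in the grip, with the handle/blade step at picture row 125. The top inset shows the tip at about (301,298), pointing squarely at the ridge (323,295). The scene inset shows the orange prop foot under the base at (281,289). I'll refine the grip offset from these.

```bash
python3 - <<'E'
from h import *
o=observe(); i=camera_info('wrist'); im=cv2.imread('pics/prew.png'); t=cv2.imread('pics/pret.png')
from scipy.spatial.transform import Rotation as R
Rt=R.from_euler('xyz',o['tcp_rot'],degrees=True).as_matrix(); P=o['eef_pos']; print(Rt.round(3))
by=Rt@np.array([1,0,0]); by*=np.sign(by[1]); n=-Rt[:,2]   # bar +y, bar up
print(by,n)
for g in (28,30,32,34,36):
  q=P+(-45-g)*by+(22-HT)*n; tp=P+(-175-g)*by+(13-HT)*n
  print(g,proj('wrist',q,i).round(1),'tiptop',proj('top',tp).round(2))
row=im[:,300:330].mean(1); r=row[:,2]-row[:,1]; print('step',[(k,int(r[k])) for k in range(116,134,2)])
g=cv2.cvtColor(t,cv2.COLOR_BGR2GRAY); print(g[290:306,296:306])
# ridge brightness
print(g[294:297,306:340])
E
```

```text
[[ 0.11  -0.993 -0.038]
 [-0.94  -0.116  0.321]
 [-0.323  0.001 -0.946]]
[-0.10993579  0.93989618  0.32327898] [ 0.03825426 -0.32100833  0.94630347]
28 [[311.6 129.5]] tiptop [[299.13 297.55]]
30 [[311.6 122.4]] tiptop [[299.92 297.44]]
32 [[311.6 115.2]] tiptop [[300.72 297.33]]
34 [[311.6 107.8]] tiptop [[301.51 297.22]]
36 [[311.6 100.5]] tiptop [[302.3  297.11]]
step [(116, -2), (118, -2), (120, -2), (122, 54), (124, 101), (126, 122), (128, 129), (130, 136), (132, 144)]
[[ 44  44  44  43  44  44  44  45  44  45]
 [ 41  41  43  42  43  43  44  45  45  43]
 [ 33  31  30  29  40  43  43  44  45  46]
 [181 220 209 201  39  42  43  44  45  45]
 [199 205 204 198  33  40  43  45  44  44]
 [198 197 200 196  87  38  42  44  44  43]
 [194 193 195 191 107  37  43  45  43  44]
 [191 192 192 191 144  33  42  44  43  45]
 [193 195 195 198 205  33  41  43  44  44]
 [193 193 192 198 210  30  41  44  44  44]
 [192 191 191 193 192  34  42  43  44  43]
 [193 192 192 194 190  33  41  44  44  45]
 [204 204 211 213 218  64  41  44  44  44]
 [ 97  91  89  91  95  46  42  44  44  44]
 [ 31  28  24  25  29  42  44  44  43  44]
 [ 30  31  32  29  33  44  45  43  44  44]]
[[ 43  34  65 121 120 119 134 180 209 220 200 168 115 120 123 108  41  35
   44  44  45  43  44  44  43  43  43  45  43  30  27 106 244 246]
 [ 44  40  55 116 120 118 121 176 207 220 202 174 129 119 124 115  50  39
   44  43  44  44  44  45  44  44  44  44  44  31  23  97 238 247]
 [ 44  42  51 107 120 116 110 172 206 219 206 180 140 119 124 119  66  32
   45  44  44  43  44  44  44  44  45  45  44  41  26  80 214 248]]
```

>>> {"api": "arm_command", "payload": {
  "commands": "0.7 -6.6 -3.7 0 0 0 1;0.7 -6.6 -3.7 0 0 0 1;0.7 -6.6 -3.7 0 0 0 1;0.7 -6.6 -3.7 0 0 0 1;0.8 -6.6 -3.6 0 0 0 1;0.8 -6.6 -3.6 0 0 0 1;1 -8.6 -3.3 0 0 0 1;1 -8.6 -3.3 0 0 0 1;1 -8.6 -3.3 0 0 0 1;1 -8.6 -3.3 0 0 0 1;0 0 0 0 0 0 1;0 0 0 0 0 0 1"
}}

```text
time: 5.8
eef_pos: [449.9, 221.5, 99.0]
tcp_rot: [179.9, 18.9, -83.4]
force: [-0.1, -0.1, -4.2]
opening: 22.3
grip_force: 79.3
```

```bash
python3 - <<'E'
from h import *
o,i,im,t,s=look('mid')
c=np.zeros((600,800,3),np.uint8)
c[:300,:400]=cv2.resize(t[245:335,270:390],(400,300),interpolation=cv2.INTER_CUBIC)
c[:,400:]=cv2.resize(s[200:350,220:320],(400,600),interpolation=cv2.INTER_CUBIC)
c[300:,:400]=cv2.resize(im,(400,300))
cv2.imwrite('pics/midc.png',c)
for g in (98,76): print(tcp(.329,g,1.5)[0].round(1))
E
```

```text
5.8 [449.9 221.5  99. ] [179.93  18.93 -83.4 ] [-0.1 -0.1 -4.2] [  6.  16. -26.  48.  19. -91.]
[451.3 204.5  92. ]
[453.9 182.6  84.5]
```

View pics/midc.png

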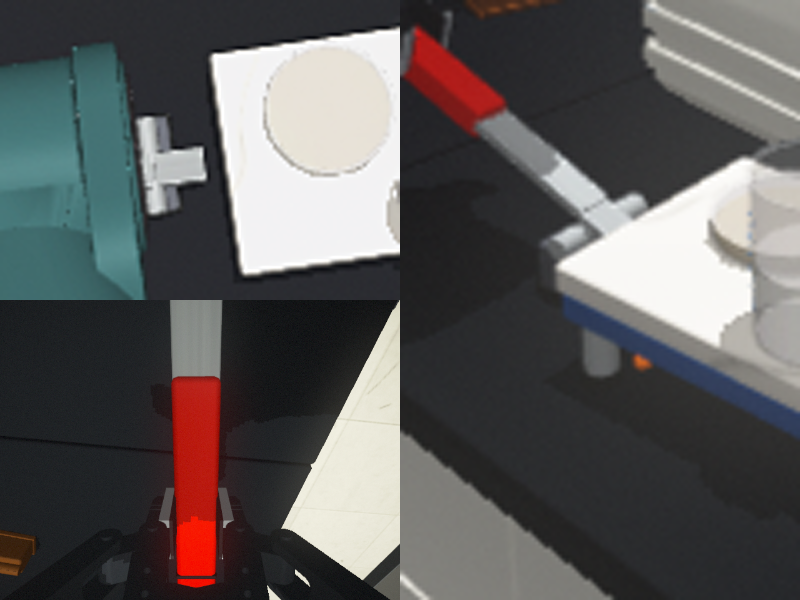

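The top view shows the tip at (332,295), past the ridge and 16 mm short of the plate edge, as computed. The prop foot is at scene (280,290). Sliding in along the bar's own slope.

>>> {"api": "arm_command", "payload": {
  "commands": "0.46 -3.8 -1.4 0 0 0 1;0.46 -3.8 -1.4 0 0 0 1;0.46 -3.8 -1.4 0 0 0 1;0.46 -3.8 -1.4 0 0 0 1;0.46 -3.8 -1.4 0 0 0 1;0.46 -3.8 -1.4 0 0 0 1;0.46 -3.8 -1.4 0 0 0 1;0.46 -3.8 -1.4 0 0 0 1;0.46 -3.8 -1.4 0 0 0 1;0.46 -3.8 -1.4 0 0 0 1;0 0 0 0 0 0 1;0 0 0 0 0 0 1"
}}

```text
time: 6.95
eef_pos: [454.4, 183.8, 85.0]
tcp_rot: [179.9, 18.9, -83.4]
force: [0.7, -0.9, -2.8]
opening: 22.2
grip_force: 79.3
```

>>> {"api": "arm_command", "payload": {
  "commands": "0 0.6 -1.8 -0.0144 -0.0017 0 1;0 0.6 -1.8 -0.0144 -0.0017 0 1;-0.1 0.6 -1.8 -0.0144 -0.0017 0 1;-0.1 0.6 -1.8 -0.0144 -0.0017 0 1;-0.1 0.6 -1.8 -0.0144 -0.0017 0 1;-0.1 0.6 -1.8 -0.0144 -0.0017 0 1;-0.1 0.5 -1.8 -0.0144 -0.0017 0 1;-0.1 0.5 -1.8 -0.0144 -0.0017 0 1;0 0 0 0 0 0 1"
}}

```text
time: 7.7
eef_pos: [453.5, 189.0, 70.4]
tcp_rot: [179.9, 12.2, -83.3]
force: [0.1, -0.5, -5.0]
opening: 22.1
grip_force: 79.2
```

```bash
cat >> h.py <<'E'
def orange(name=None):
    o=observe(); s=camera('scene')[:,:,::-1].copy(); t=camera('top')[:,:,::-1].copy()
    if name: cv2.imwrite(f'pics/{name}s.png',s); cv2.imwrite(f'pics/{name}t.png',t)
    H,S,V=cv2.split(cv2.cvtColor(s,cv2.COLOR_BGR2HSV)); m=(H>3)&(H<18)&(S>150)&(V>70); m[:,:230]=0;m[:260]=0;m[:,340:]=0; m[330:]=0
    ys,xs=np.nonzero(m); print(o['time'],o['eef_pos'].round(1),o['tcp_rot'].round(2),'F',o['force'].round(1),'T',o['ft_torque'].round(2))
    print('orange',len(xs),xs.mean() if len(xs) else 0,ys.mean() if len(xs) else 0, (xs.min(),xs.max(),ys.min(),ys.max()) if len(xs) else '')
    H,S,V=cv2.split(cv2.cvtColor(t,cv2.COLOR_BGR2HSV)); m=(H>3)&(H<18)&(S>150)&(V>70); m[:,:300]=0;m[:250]=0;m[:,360:]=0;m[335:]=0; print('top orange',m.sum())
    g0=cv2.imread('pics/scene0.png'); a=np.abs(s[240:330,250:380].astype(int)-g0[240:330,250:380]).mean(); print('base diff',a.round(2))
    # vertical shift of the plate's near-pry corner by ECC-free template match
    tp=cv2.cvtColor(g0[255:300,255:290],cv2.COLOR_BGR2GRAY); r=cv2.resize(cv2.cvtColor(s[240:315,245:300],cv2.COLOR_BGR2GRAY),None,fx=8,fy=8,interpolation=cv2.INTER_CUBIC)
    q=cv2.matchTemplate(r,cv2.resize(tp,None,fx=8,fy=8,interpolation=cv2.INTER_CUBIC),cv2.TM_CCOEFF_NORMED); _,v,_,l=cv2.minMaxLoc(q); print('corner shift px',l[0]/8-10,l[1]/8-15,round(v,3))
E
python3 -c "
from h import *
orange('l0')"
```

```text
7.7 [453.5 189.   70.4] [179.94  12.21 -83.3 ] F [ 0.1 -0.5 -5. ] T [-0.16 -0.03 -0.04]
orange 9 279.8888888888889 290.22222222222223 (np.int64(278), np.int64(282), np.int64(289), np.int64(291))
top orange 0
base diff 2.91
corner shift px 0.0 0.0 0.992
```

>>> {"api": "arm_command", "payload": {
  "commands": "0 0.2 -1.5 -0.0104 -0.0012 0 1;0 0.2 -1.5 -0.0104 -0.0012 0 1;0 0.2 -1.5 -0.0104 -0.0012 0 1;0 0.2 -1.5 -0.0104 -0.0012 0 1;0 0.2 -1.5 -0.0104 -0.0012 0 1;0 0.2 -1.5 -0.0104 -0.0012 0 1;0 0 0 0 0 0 1"
}}

```text
time: 8.38
eef_pos: [453.8, 190.0, 61.6]
tcp_rot: [180.0, 8.6, -83.3]
force: [-1.3, 1.0, 3.0]
opening: 21.8
grip_force: 80.3
```

```bash
python3 -c "
from h import *
orange('l1')"
```

```text
8.3833 [453.8 190.   61.6] [179.96   8.62 -83.31] F [-1.3  1.   3. ] T [ 0.43  0.35 -0.11]
orange 14 279.35714285714283 289.5 (np.int64(277), np.int64(282), np.int64(288), np.int64(291))
top orange 0
base diff 5.88
corner shift px 0.125 -0.625 0.988
```

>>> {"api": "arm_command", "payload": {
  "commands": "0 0.2 -1.3 -0.0104 -0.0012 0 1;0 0.2 -1.3 -0.0104 -0.0012 0 1;0 0.2 -1.3 -0.0104 -0.0012 0 1;0 0.2 -1.3 -0.0104 -0.0012 0 1;0 0 0 0 0 0 1"
}}

```text
time: 8.9
eef_pos: [453.7, 190.6, 56.2]
tcp_rot: [179.9, 6.2, -83.3]
force: [-0.0, -0.6, 3.3]
opening: 21.9
grip_force: 80.3
```

```bash
python3 -c "
from h import *
orange('l2')"
```

```text
8.9 [453.7 190.6  56.2] [179.94   6.19 -83.32] F [-0.  -0.6  3.3] T [ 0.18  0.15 -0.16]
orange 17 278.2352941176471 288.70588235294116 (np.int64(276), np.int64(281), np.int64(287), np.int64(290))
top orange 0
base diff 8.09
corner shift px 0.25 -1.25 0.982
```

>>> {"api": "arm_command", "payload": {
  "commands": "0 0.2 -1.3 -0.0104 -0.0012 0 1;0 0.2 -1.3 -0.0104 -0.0012 0 1;0 0.2 -1.3 -0.0104 -0.0012 0 1;0 0.1 -1.3 -0.0104 -0.0012 0 1;0 0 0 0 0 0 1"
}}

```text
time: 9.42
eef_pos: [453.7, 191.2, 51.0]
tcp_rot: [179.9, 3.8, -83.3]
force: [-1.2, -3.5, 3.5]
opening: 22.2
grip_force: 80.3
```

```bash
python3 -c "
from h import *
orange('l3')"
```

```text
9.4167 [453.7 191.2  51. ] [179.94   3.77 -83.32] F [-1.2 -3.5  3.5] T [-0.57  0.13 -0.09]
orange 14 277.2142857142857 287.85714285714283 (np.int64(275), np.int64(280), np.int64(287), np.int64(289))
top orange 0
base diff 10.22
corner shift px 0.375 -2.0 0.975
```

>>> {"api": "arm_command", "payload": {
  "commands": "0 0 -1.3 -0.0104 -0.0012 0 1;0 0 -1.3 -0.0104 -0.0012 0 1;0 0 -1.3 -0.0104 -0.0012 0 1;0 0 0 0 0 0 1"
}}

```text
time: 9.85
eef_pos: [453.8, 191.3, 47.4]
tcp_rot: [180.0, 2.0, -83.3]
force: [-1.0, -4.2, 7.4]
opening: 22.4
grip_force: 81.0
```

```bash
python3 -c "
from h import *
orange('l4')"
```

```text
9.85 [453.8 191.3  47.4] [179.96   1.99 -83.33] F [-1.  -4.2  7.4] T [-0.5   0.35 -0.22]
orange 2 275.5 285.0 (np.int64(275), np.int64(276), np.int64(285), np.int64(285))
top orange 53
base diff 11.43
corner shift px 0.375 -2.5 0.972
```

```bash
python3 - <<'E'
from h import *
t=cv2.imread('pics/l4t.png'); s=cv2.imread('pics/l4s.png'); w=camera('wrist')[:,:,::-1]
c=np.zeros((600,800,3),np.uint8)
c[:300,:400]=cv2.resize(t[245:335,270:390],(400,300),interpolation=cv2.INTER_CUBIC)
c[:,400:]=cv2.resize(s[225:315,240:300],(400,600),interpolation=cv2.INTER_CUBIC)
c[300:,:400]=cv2.resize(w,(400,300)); cv2.imwrite('pics/l4c.png',c)
t3=cv2.imread('pics/l3t.png');H,S,V=cv2.split(cv2.cvtColor(t,cv2.COLOR_BGR2HSV)); m=(H>3)&(H<18)&(S>150)&(V>70); m[:,:300]=0;m[:250]=0;m[:,360:]=0;m[335:]=0
ys,xs=np.nonzero(m); f=unproj('top',np.c_[xs,ys],8)-BASE; print((f@EX).min(),(f@EX).max(),(f@EY).min(),(f@EY).max())
E
```

```text
-46.89509623533253 48.48777560825185 95.83990328752147 100.70375225363543
```

View pics/l4c.png

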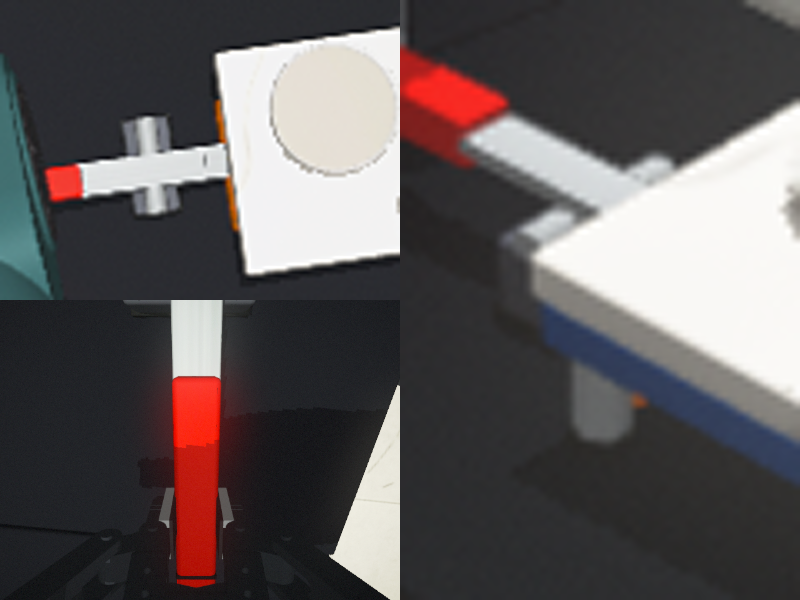

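The top view now shows orange along x ±47 just beyond the pry edge (57–58 px left of plate centre). It was absent 0.4 s earlier, so the prop has snapped out at about 6 mm of lift. Stop here and let down softly.

>>> {"api": "arm_command", "payload": {
  "commands": "0 0 0 0 0 0 1;0 0 0.6 0.005 0.0006 0 1;0 0 0.6 0.005 0.0006 0 1;0 0 0.6 0.005 0.0006 0 1;0 0 0.6 0.005 0.0006 0 1;0 0 0.6 0.005 0.0006 0 1;0 0 0.6 0.005 0.0006 0 1;0 0 0 0 0 0 1"
}}

```text
time: 10.67
eef_pos: [453.6, 191.3, 50.8]
tcp_rot: [179.9, 3.8, -83.3]
force: [-0.7, 1.5, -2.2]
opening: 21.9
grip_force: 79.6
```

```bash
python3 -c "
from h import *
orange('d1')"
```

```text
10.6667 [453.6 191.3  50.8] [179.92   3.84 -83.34] F [-0.7  1.5 -2.2] T [ 0.2  -0.01 -0.02]
orange 1 275.0 285.0 (np.int64(275), np.int64(275), np.int64(285), np.int64(285))
top orange 51
base diff 10.34
corner shift px 0.375 -2.125 0.975
```

>>> {"api": "arm_command", "payload": {
  "commands": "0 0 0.6 0.005 0.0006 0 1;0 0 0.6 0.005 0.0006 0 1;0 0 0.6 0.005 0.0006 0 1;0 0 0.6 0.005 0.0006 0 1;0 0 0.6 0.005 0.0006 0 1;0 0 0.6 0.005 0.0006 0 1;0 -0.1 1.1 0.0094 0.0011 0 1;0 -0.1 1.1 0.0094 0.0011 0 1;0 -0.1 1.1 0.0094 0.0011 0 1;0 -0.1 1.1 0.0094 0.0011 0 1;0 0 0 0 0 0 1"
}}

```text
time: 11.68
eef_pos: [453.9, 190.7, 59.2]
tcp_rot: [179.9, 7.8, -83.4]
force: [-0.8, 0.7, -3.1]
opening: 22.1
grip_force: 79.5
```

```bash
python3 -c "
from h import *
orange('d2')"
```

```text
11.6833 [453.9 190.7  59.2] [179.95   7.76 -83.36] F [-0.8  0.7 -3.1] T [-0.13 -0.02 -0.05]
orange 1 275.0 285.0 (np.int64(275), np.int64(275), np.int64(285), np.int64(285))
top orange 48
base diff 10.32
corner shift px 0.375 -2.125 0.975
```

>>> {"api": "arm_command", "payload": {
  "commands": "0 -0.2 1.9 0.0142 0.0016 0 1;0 -0.2 1.9 0.0142 0.0016 0 1;0 -0.2 1.9 0.0142 0.0016 0 1;0 -0.2 1.9 0.0142 0.0016 0 1;0 -0.2 1.9 0.0142 0.0016 0 1;0 -0.2 1.9 0.0142 0.0016 0 1;0 -0.2 2 0.0142 0.0016 0 1;0 -0.2 2 0.0142 0.0016 0 1;0 0 0 0 0 0 1;0 0 0 0 0 0 1"
}}

```text
time: 12.62
eef_pos: [453.8, 189.1, 74.4]
tcp_rot: [180.0, 14.3, -83.4]
force: [-0.1, -0.3, -3.2]
opening: 22.2
grip_force: 79.3
```

>>> {"api": "arm_command", "payload": {
  "commands": "0 0 1 0 0 0 1;-0.5 4 1.5 0 0 0 1;-1.2 10 2.8 0 0 0 1;-1.2 10 2.8 0 0 0 1;-1.2 10 2.8 0 0 0 1;-1.2 10 2.8 0 0 0 1;-1.2 10 2.8 0 0 0 1;-1.2 10 2.8 0 0 0 1;-1.2 10 2.8 0 0 0 1;-1.2 10 2.8 0 0 0 1;-1.2 10 2.8 0 0 0 1;-1.2 10 2.8 0 0 0 1"
}}

```text
time: 13.62
eef_pos: [441.1, 294.3, 105.1]
tcp_rot: [180.0, 14.3, -83.3]
force: [0.2, -0.4, -3.7]
opening: 22.2
grip_force: 79.3
```

>>> {"api": "arm_command", "payload": {
  "commands": "-1 15 4 0 0 0 1;-1 20 5 0 0 0 1;0 20 3 0 0 0 1;0 20 0 -0.0499 -0.0058 0 1;0 20 0 -0.0499 -0.0058 0 1;0 20 0 -0.0499 -0.0058 0 1;0 10 0 -0.0499 -0.0058 0 1;0 10 0 -0.0499 -0.0058 0 1;0 0 0 0 0 0 1;0 0 0 0 0 0 1"
}}

```text
time: 14.45
eef_pos: [438.7, 429.6, 116.4]
tcp_rot: [179.9, -0.1, -83.2]
force: [0.4, 0.0, -4.2]
opening: 21.8
grip_force: 79.3
```

```bash
python3 - <<'E'
from h import *
orange('out'); t=cv2.imread('pics/outt.png'); s=cv2.imread('pics/outs.png'); print(observe()['joint_positions'])
c=np.zeros((600,800,3),np.uint8)
c[:300]=cv2.resize(t[225:345,110:430],(800,300),interpolation=cv2.INTER_CUBIC)
c[300:,:400]=cv2.resize(s[225:315,240:360],(400,300),interpolation=cv2.INTER_CUBIC)
c[300:,400:]=cv2.resize(cv2.imread('pics/top0.png')[225:345,290:450],(400,300),interpolation=cv2.INTER_CUBIC); cv2.imwrite('pics/outc.png',c)
E
```

```text
14.45 [438.7 429.6 116.4] [ 1.7992e+02 -1.1000e-01 -8.3240e+01] F [ 0.4  0.  -4.2] T [ 0.08 -0.    0.06]
orange 1 275.0 285.0 (np.int64(275), np.int64(275), np.int64(285), np.int64(285))
top orange 68
base diff 7.94
corner shift px 0.625 -1.875 0.977
[ 3.67005124e+01  2.67504189e+01 -2.65192106e+00  6.07113652e+01
 -4.84433129e-02 -5.99588007e+01]
```

View pics/outc.png

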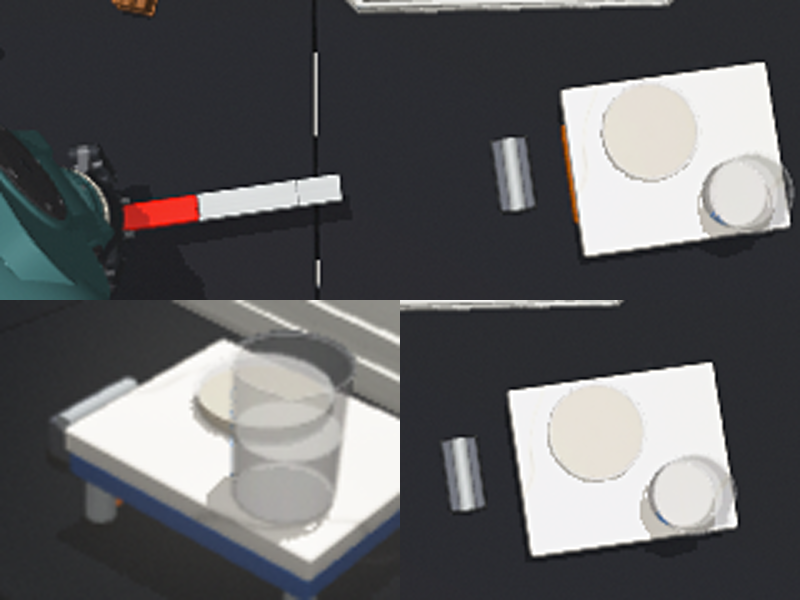

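The top view shows the bar fully out at (110–247, 300). The base stands on the orange prop, with the dish, beaker and block in place. Laying the bar down here; its tip is about 140 mm clear of the block.

>>> {"api": "arm_command", "payload": {
  "commands": "0 0 -15 0 0 0 1;0 0 -18 0 0 0 1;0 0 -18 0 0 0 1;0 0 -18 0 0 0 1;0 0 -15 0 0 0 1;0 0 -12 0 0 0 1;0 0 -7 0 0 0 1;0 0 -3 0 0 0 1;0 0 -2 0 0 0 1;0 0 -1.5 0 0 0 1;0 0 -1 0 0 0 1;0 0 0 0 0 0 1"
}}

```text
time: 15.55
eef_pos: [439.4, 428.4, 6.8]
tcp_rot: [180.0, -0.1, -83.3]
force: [-0.1, 0.1, -4.7]
opening: 21.9
grip_force: 79.3
```

>>> {"api": "arm_command", "payload": {
  "commands": "0 0 -0.8 0 0 0 1;0 0 -0.8 0 0 0 1;0 0 -0.4 0 0 0 1;0 0 0 0 0 0 1;0 0 0 0 0 0 1"
}}

```text
time: 15.97
eef_pos: [439.4, 428.5, 5.3]
tcp_rot: [-180.0, -0.1, -83.3]
force: [-2.6, -1.7, 7.2]
opening: 22.2
grip_force: 80.7
```

Contact is made, with the bar resting flat on the worktop. Open slowly and rise.

>>> {"api": "arm_command", "payload": {
  "commands": "0 0 0 0 0 0 0.55;0 0 0 0 0 0 0.4;0 0 0 0 0 0 0.2;0 0 0 0 0 0 0;0 0 0 0 0 0 0;0 0 0 0 0 0 0;0 0 10 0 0 0 0;0 0 20 0 0 0 0;0 0 30 0 0 0 0;0 0 30 0 0 0 0;0 0 30 0 0 0 0;0 0 30 0 0 0 0"
}}

```text
time: 16.97
eef_pos: [439.0, 428.1, 156.8]
tcp_rot: [180.0, -0.1, -83.3]
force: [1.4, -0.3, -0.3]
opening: 85.7
grip_force: 0.0
```

>>> {"api": "arm_command", "payload": {
  "commands": "-25 15 15 0 0 0 0;-30 20 10 0 0 0 0;-30 20 0 0 0 0 0;-30 20 0 0 0 0 0;-30 20 0 0 0 0 0;0 0 0 0 0 0 0;0 0 0 0 0 0 0"
}}

```text
time: 17.55
eef_pos: [292.8, 524.1, 180.1]
tcp_rot: [180.0, -0.1, -83.2]
force: [1.2, 0.3, 0.9]
opening: 85.3
grip_force: 0.0
```

```bash
python3 - <<'E'
from h import *
orange('fin'); t=cv2.imread('pics/fint.png'); s=cv2.imread('pics/fins.png')
c=np.zeros((600,800,3),np.uint8)
c[:300]=cv2.resize(t[225:345,110:430],(800,300),interpolation=cv2.INTER_CUBIC)
c[300:]=cv2.resize(s[200:350,130:530],(800,300),interpolation=cv2.INTER_CUBIC); cv2.imwrite('pics/finc.png',c)
E
```

```text
17.55 [292.8 524.1 180.1] [ 1.7997e+02 -1.1000e-01 -8.3170e+01] F [1.2 0.3 0.9] T [-0.02 -0.04  0.01]
orange 1 275.0 285.0 (np.int64(275), np.int64(275), np.int64(285), np.int64(285))
top orange 65
base diff 7.85
corner shift px 0.625 -1.875 0.978
```

View pics/finc.png

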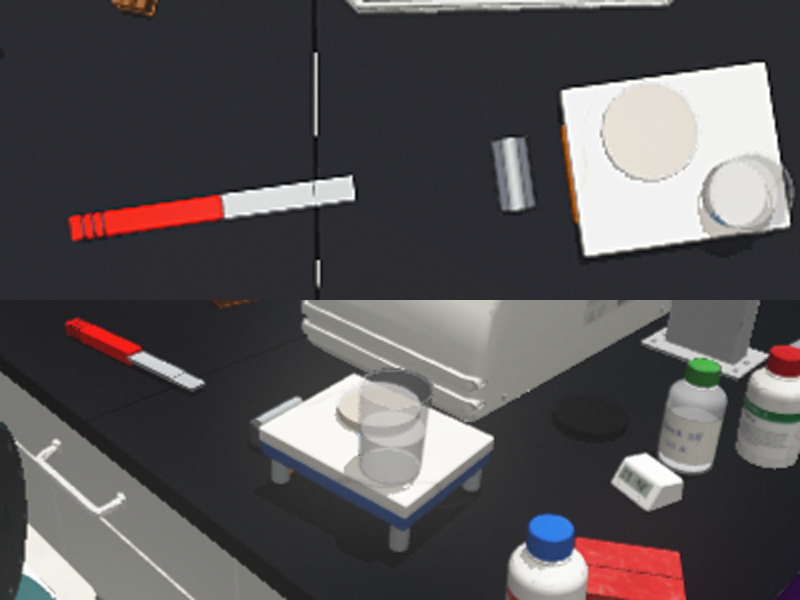

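The bar lies flat and clear, at top-view pixels (138–252, 300–318). The base stands on the prop, whose orange foot shows at (338,295). The beaker, dish, bottle and carton are unmoved, and the gripper is clear of everything.

```bash
python3 -c "
from workcell import *
print(hand_in())"
```

```text
the job is handed in; nothing more can be done
None
```

The job is handed in: the base rests on its swung-out prop, the bar lies flat about 140 mm clear of the block, and the beaker, dish, bottle and carton look unmoved, all in about 18 s of the 72 s allowed.

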